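# Seat a bayonet fuse carrier in the tester and hold it

## Task

Take the red-winged fuse carrier out of its blue cup and fit it in the bayonet socket of the grey tester: pins into the two slots, push it straight down against the spring, then twist it clockwise (seen from above) about a quarter turn under the rim until it stops. Nothing locks it there - the springs would throw it back - so finish while still gripping it, turned to the stop and pressed fully down with its black flange on the rim, so that the contact reading can be taken. Leave the grey-winged carrier and the other things alone.

Things in the scene. Friction and masses are not known exactly. Their poses are not given: they have to be found in the camera images.
- carrier_red: fuse carrier to fit, upright in a blue cup. Origin: centre of its underside, z up. Upwards, mm: fuse, dia 22, z 0-20; cone to a steel collar, dia 30, z 24.5-40; two pins along its +x and -x, 6 wide, 40 tip to tip, z 25-31; black flange, dia 48, z 40-46; red wing 40 long along x (in line with the pins), 12 thick along y, z 46-81: pinch it from above. Half turn about z: no difference. 0.11 kg
- carrier_grey: a second carrier of the same shape and size with a grey wing, in the other blue cup; not to be touched. Same origin and axes.
- cup_red: the fixed blue parking cup in which the red-winged carrier stands: outer diameter 48 at the foot, 36 above, 16 high, open bore 27 wide, floor 4 mm above the bench. Origin: centre of its underside.
- cup_grey: the same cup for the grey-winged carrier.
- tester: grey fixed box 90x90x60 mm, brass socket in its dark top, terminals on its -x face. Origin: centre of underside, z up. Two slots along its +x and -x (white dots), 10 wide, 43.6 tip to tip; bore 34. Below the 6 mm thick rim the pins can turn (green dots: where they stop). With the flange on the rim the carrier's origin is 20 mm above the tester's
- socket (a point): centre of the socket mouth on the tester's top face, 60 mm above the tester's origin
- plunger (a joint): spring contact in the socket: m pressed down, 0 free. The fuse tip meets it when the carrier's origin is 30 mm above the tester's; it resists with 3.6 N at first, 9.6 N at 0.010, where the flange meets the rim. The pins are below the rim, free to turn, from 0.007 on
- rotor (a joint): spring-return ring below the rim that the pins carry along: rad turned clockwise seen from above, 0 at rest (slots in line), stop at 1.35. The pins have about 0.08 rad of play before they drive it. Resists with 0.10 N m at first and 0.26 N m at the stop.
- kapton: bystander: roll of amber tape, 64 diameter, 18 high; origin at the centre of its underside
- sink: bystander: small finned heat sink 28x36x18 mm; origin at the centre of its underside
- tin: bystander: small white round tin, 30 diameter, 18 high; origin at the centre of its underside

How it is judged:
On the way, in this order (a step that is already met when the one before it is completed fails the run):
1. the red-winged carrier is lifted clear of its cup in the gripper (height (world z) of carrier_red above 0.06 m and contact force between the fingers and carrier_red above 1 N), for 0.2 s.
2. it is pushed straight down in the socket against the spring, not yet turned (value of joint plunger above 0.0065 m and value of joint rotor below 0.3 rad and horizontal distance between carrier_red and socket below 0.005 m and z of carrier_red in the frame of tester below 0.0245 m), for 0.1 s.
3. it is twisted clockwise to the stop, pushed in (value of joint rotor above 1.2 rad and horizontal distance between carrier_red and socket below 0.005 m and z of carrier_red in the frame of tester below 0.0245 m), for 0.2 s.
At the end, for the whole second after the job is handed in: Red carrier upright in the socket, within 5 mm of centre, flange within about 2 mm of the rim, contact pressed in over 7.5 mm, ring past 1.2 of its 1.35 rad, still gripped and still. Grey carrier within 10 mm of its start and upright; tape roll, heat sink, tin within 20 mm (value of joint rotor above 1.2 rad and value of joint plunger above 0.0075 m and z of carrier_red in the frame of tester between 0.017 and 0.0222 m and horizontal distance between carrier_red and socket below 0.005 m and angle between each of carrier_red, carrier_grey's own z axis and vertical below 0.1 rad and angle between the x axis of carrier_red and the y axis of tester, either way round below 0.5 rad and contact force between the fingers and carrier_red above 1 N and linear speed of carrier_red below 0.02 m/s and distance of carrier_grey from where it was at the start of the episode below 0.01 m and distance of each of kapton, sink, tin from where it was at the start of the episode below 0.02 m); the arm keeps its last pose, push and grip.
It fails at once if the grey-winged carrier is displaced more than 10 mm or tipped (distance of carrier_grey from where it was at the start of the episode above 0.01 m or angle between carrier_grey's own z axis and vertical above 0.2 rad).
It fails at once if the tape roll, heat sink or tin is moved more than 20 mm (distance of any of kapton, sink, tin from where it was at the start of the episode above 0.02 m).
It also fails if it takes over 48 s, if anything falls off the work surface, if the arm or the gripper's body presses on something with over 40 N, if the wrist force passes 120 N, or if a joint passes its speed limit or range.

## Robot

A 6-joint arm with a two-finger parallel gripper is mounted at the origin on a cart in front of the work surface, level with it; the furniture and walls round the work are solid. World frame = base frame: x ahead of the robot, y to its left, z up, the work surface at z = 0. Lengths are in m, angles in rad, forces in N, time in s.
With the tool pointing down it reaches from about 0.275 to 0.75 m from the base axis. Payload 10.2 kg.
Tool frame: the origin (TCP) lies midway between the tips of the shut fingers; the grasp point (between the pads) lies behind it (manip.pinch_z is the z of the grasp point in the tool frame, in m); z points along the fingers, y is the line along which they close (so a half turn about z gives the same grasp; the last joint's range is limited). The gripper opens to 85 mm and grips with 20 to 120 N. Pads are 22 mm wide; open, the fingers measure 114 mm over their backs; the gripper's body (76 mm by 85 mm) begins 54 mm behind the grasp point. The pads swing forward as they close: fully open they stand 13 mm farther back than shut.
Start: joints at [1.018, 0.313, 1.498, -0, 1.331, -0.223], TCP at [0.17, 0.497, 0.203] pointing down, gripper open.
Joint ranges: [-2.94, 2.94], [-0.97, 2.17], [0.19, 2.56], [-1.23, 4.37], [0.02, 3.11], [-2.88, 2.88]. Speed limits (rad/s): [2.39, 2.39, 3.01, 3.14, 3.14, 3.14].

## Interface

Orientations are given as a unit quaternion [x, y, z, w].
In Python, from plant import manip, snapshot gives the robot as it stands (manip), with the cameras as plain functions.
- The arm moves only by the tool nudge_tcp, called after "Call:" by a JSON object that holds its "api" and its "payload". Schema: {"type":"object","properties":{"offsets":{"type":"string"},"clamp_n":{"type":"number"},"only":{"type":"string"},"quiet":{"type":"boolean"},"lines":{"type":"string"}},"required":["offsets"],"additionalProperties":false}. offsets is a string of 1 to 12 rows, one to a line, with the numbers parted by spaces; each row has 7 numbers: the finger opening in m, then dx, dy, dz in units of 25 mm, then a rotation vector rx, ry, rz in units of 0.1 rad; each row shifts and turns the commanded pose from where the row before left it, along the tool's axes as they then stand; what a row does not reach is not made up. A row lasts 1/12 s, in which the tool goes at most 0.0417 m and 0.125 rad, less where a joint would pass 70% of its speed; a pose out of reach is approached as far as the arm can. The fingers move at their own pace and stop on an object; clamp_n is the grip in N (left out, the last holds). Time passes only in rows, so rows that do not move let the fingers close. The tool returns the time, the measured TCP pose, the force, the opening and the grip force at its end. only (a regular expression) keeps the lines of the reply that match it, lines (a string "A,B") keeps lines A to B, and quiet returns only ok. Input that does not fit is refused with a message, and nothing moves.
- manip.get_state(): the state, without advancing time (a new reading comes with each control period).
- snapshot(name): name is "scene" or "top" or "wrist"; returns a dict with "img" (384x512x3 uint8, blue, green, red), "camera_matrix" (3x3 intrinsics, pixels), "R" (3x3) and "t" (3): a world point X has camera coordinates R X + t; the wrist camera has in their place "tool_from_camera" (4x4, takes a point from camera to tool coordinates, whose origin is the TCP and whose axes are the flange's). Camera axes: x right, y down, z forward; pixel columns grow to the right and rows downward; lengths in m; the calibration is good to about 2 mm. A picture is of the moment at which its call begins: read the wrist's pose just before it. There is no depth.
- manip.sign_off(): hands the job in; it is judged then, once.
The state is a dict: "time": time; "joint_pos": joint angles; "dq": joint speeds; "tau": joint torques, N m; "position": TCP position; "orientation": TCP orientation; "force": force on the tool from outside, world axes, zero at the start; "ft_torque": the same for the moment, N m; "width": finger opening in m; "gripper_force": force on a finger pad.
Only numpy, scipy, OpenCV 4.12 (cv2) and the standard library are available. Lean on these libraries where they do the work, as an engineer would, in place of code of your own. Each camera call takes 0.05 s, during which the arm holds its last target. There are 200 camera calls.

## Working session

There is one attempt and no reset: what is moved stays moved. The work goes in short steps, Python scripts to look and compute and a tool call to move; the robot and the scene stay as the last step left them, time stands still between calls to the robot, and variables do not carry over. Pictures are saved under pics/ and viewed, at most 10 in all, crops included, and the job is handed in when it is done.

```bash
ls; mkdir -p pics
```

Run:
```python
from plant import manip, snapshot
import cv2,numpy as np,json
s=manip.get_state();print({k:np.round(v,3).tolist() for k,v in s.items()},manip.pinch_z)
a=[]
for n in("scene","top"):
    d=snapshot(n);cv2.imwrite(f"pics/{n}0.png",d["img"]);print(n,d["camera_matrix"],d["R"],d["t"])
    np.savez(f"pics/{n}0.npz",**d)
```

```text
pics
plant.py
{'time': 0.0, 'joint_pos': [1.018, 0.313, 1.498, 0.0, 1.331, -0.223], 'dq': [-0.001, -0.001, 0.001, -0.0, -0.001, 0.001], 'tau': [-0.001, -41.227, -25.974, -0.0, 0.004, -0.0], 'position': [0.17, 0.496, 0.203], 'orientation': [0.164, 0.986, -0.001, -0.0], 'force': [0.215, 0.224, 0.957], 'ft_torque': [-0.023, -0.019, 0.022], 'gripper_force': 0.0, 'width': 0.086} -0.0187
scene [[468.56638786   0.         251.01843196]
 [  0.         468.56638786 191.51924463]
 [  0.           0.           1.        ]] [[ 0.63204549 -0.77487678 -0.0091908 ]
 [-0.53666171 -0.42912269 -0.72653144]
 [ 0.55902836  0.46413327 -0.68707176]] [-0.33872414  0.34921106  0.8761559 ]
top [[351.96520938   0.         255.76537387]
 [  0.         351.96520938 190.29317793]
 [  0.           0.           1.        ]] [[ 0.01111358 -0.99938195  0.03334969]
 [-0.9932813  -0.01487548 -0.11476487]
 [ 0.11519003 -0.03185018 -0.99283273]] [-0.02080271  0.52194889  1.04169155]
```

View pics/scene0.png

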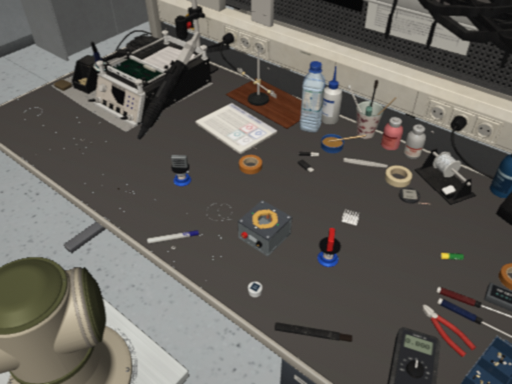

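View pics/top0.png

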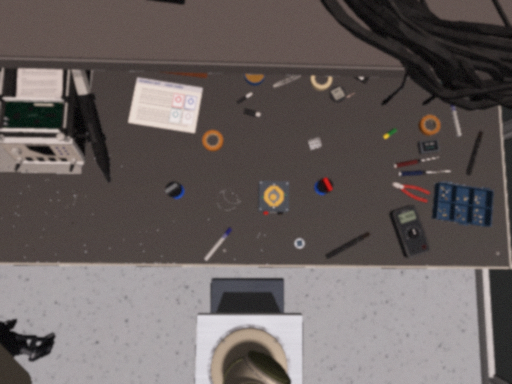

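The scene view shows the red carrier at (330,243), the tester's brass ring at (265,218), and the grey carrier at (181,170). In the top view they are at (325,186), (274,196) and (174,189). The tape, sink and tin are clear of the route. Next I triangulate with colour masks.

Create h.py:
```python
import numpy as np,cv2
from scipy.spatial.transform import Rotation as Ro
def blob(img,kind,box=None):
    """largest blob of a colour: mask,centroid,area"""
    h=cv2.cvtColor(img,cv2.COLOR_BGR2HSV);H,S,V=[h[...,i].astype(int) for i in range(3)]
    m={'red':((H<7)|(H>173))&(S>150)&(V>60),'blue':(H>100)&(H<130)&(S>150)&(V>50),
       'brass':(H>14)&(H<30)&(S>110)&(V>100)}[kind].astype(np.uint8)
    if box:
        k=np.zeros_like(m);k[box[1]:box[3],box[0]:box[2]]=1;m*=k
    n,l,st,c=cv2.connectedComponentsWithStats(m)
    if n<2: return None
    i=1+np.argmax(st[1:,4]);return (l==i).astype(np.uint8),c[i],st[i,4]
def ray(d,uv):
    v=np.linalg.inv(d["camera_matrix"])@[uv[0],uv[1],1.];R=d["R"];return -R.T@d["t"],R.T@v/np.linalg.norm(v)
def plane(d,uv,z):
    o,r=ray(d,uv);return o+r*(z-o[2])/r[2]
def tri(rays):
    A=np.zeros((3,3));b=np.zeros(3)
    for o,r in rays:
        P=np.eye(3)-np.outer(r,r);A+=P;b+=P@o
    x=np.linalg.solve(A,b);return x,[np.linalg.norm((np.eye(3)-np.outer(r,r))@(x-o)) for o,r in rays]
def wrist(name):
    from plant import manip, snapshot
    s=manip.get_state();d=snapshot("wrist");T=np.eye(4);T[:3,:3]=Ro.from_quat(s["orientation"]).as_matrix();T[:3,3]=s["position"]
    W=T@d["tool_from_camera"];d["R"]=W[:3,:3].T;d["t"]=-W[:3,:3].T@W[:3,3];d["T"]=T
    cv2.imwrite(f"pics/{name}.png",d["img"]);np.savez(f"pics/{name}.npz",**d);return d
```

Run:
```python
from h import *
S=dict(np.load("pics/scene0.npz"));T=dict(np.load("pics/top0.npz"))
for k,bs,bt in(('red',(310,220,350,270),(305,165,345,205)),('blue',(310,240,350,275),(305,165,345,205)),('brass',(235,195,300,240),(255,175,295,215)),('blue',(165,170,200,195),(155,170,195,205))):
    a=blob(S["img"],k,bs);b=blob(T["img"],k,bt);print(k,a[1:],b[1:],tri([ray(S,a[1]),ray(T,b[1])]))
```

```text
red (array([330.55033557, 239.67114094]), np.int32(149)) (array([327.27472527, 183.78021978]), np.int32(91)) (array([ 0.53964833, -0.22372104,  0.06926586]), [np.float64(0.0008741979462898011), np.float64(0.0008741979462899067)])
blue (array([327.13529412, 260.22352941]), np.int32(170)) (array([318.16326531, 189.63265306]), np.int32(49)) (array([ 0.53583377, -0.21790803, -0.00581173]), [np.float64(0.006420589468735103), np.float64(0.006420589468734947)])
brass (array([264.55956679, 218.31407942]), np.int32(277)) (array([273.2751938 , 195.75968992]), np.int32(258)) (array([ 0.50391   , -0.06579939,  0.0616241 ]), [np.float64(0.001182025411594156), np.float64(0.00118202541159426)])
blue (array([182.29059829, 180.75213675]), np.int32(117)) (array([179.93023256, 193.06976744]), np.int32(43)) (array([0.51222215, 0.21822533, 0.01307218]), [np.float64(0.0001423017423916953), np.float64(0.00014230174239177583)])
```

Units first: shifts go in units of 25 mm and turns go in units of 0.1 rad. So -0.0297 m is -1.188, -0.027 m is -1.08.

```bash
python3 -c "
from h import *
d=wrist('w0');print(np.round(d['tool_from_camera'],3),d['camera_matrix'])"
```

```text
[[ 0.001 -0.955 -0.298  0.075]
 [ 1.     0.001 -0.    -0.001]
 [ 0.    -0.298  0.955 -0.171]
 [ 0.     0.     0.     1.   ]] [[301.09794484   0.         253.17654088]
 [  0.         301.09794484 193.28816213]
 [  0.           0.           1.        ]]
```

Call:
{"api": "nudge_tcp", "payload": {"offsets": "0.085 -1.08 -1.188 -0.12 0 0 0\n0.085 -1.08 -1.188 -0.12 0 0 0\n0.085 -1.08 -1.188 -0.12 0 0 0\n0.085 -1.08 -1.188 -0.12 0 0 0\n0.085 -1.08 -1.188 -0.12 0 0 0\n0.085 -1.08 -1.188 -0.12 0 0 0\n0.085 -1.08 -1.188 -0.12 0 0 0\n0.085 -1.08 -1.188 -0.12 0 0 0\n0.085 -1.08 -1.188 -0.12 0 0 0\n0.085 -1.08 -1.188 -0.12 0 0 0\n0.085 -1.08 -1.188 -0.12 0 0 0\n0.085 -1.08 -1.188 -0.12 0 0 0", "clamp_n": 40}}

```text
time: 1.15
position: [0.3613, 0.0526, 0.2393]
orientation: [0.164, 0.986, 0.0, 0.0]
force: [0.9, 0.8, 0.7]
width: 0.0849
gripper_force: 0.0
```

Scaled: -0.0257 m is -1.028, -0.0245 m is -0.98.

Call:
{"api": "nudge_tcp", "payload": {"offsets": "0.085 -0.98 -1.028 0 0 0 0\n0.085 -0.98 -1.028 0 0 0 0\n0.085 -0.98 -1.028 0 0 0 0\n0.085 -0.98 -1.028 0 0 0 0\n0.085 -0.98 -1.028 0 0 0 0\n0.085 -0.98 -1.028 0 0 0 0\n0.085 0 0 0 0 0 0\n0.085 0 0 0 0 0 0"}}

```text
time: 1.82
position: [0.4503, -0.1399, 0.2383]
orientation: [0.165, 0.986, 0.0, -0.001]
force: [0.0, 0.2, 0.1]
width: 0.085
gripper_force: 0.0
```

```bash
python3 -c "
from h import *
d=wrist('w1')"
```

```text
(no output)
```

View pics/w1.png

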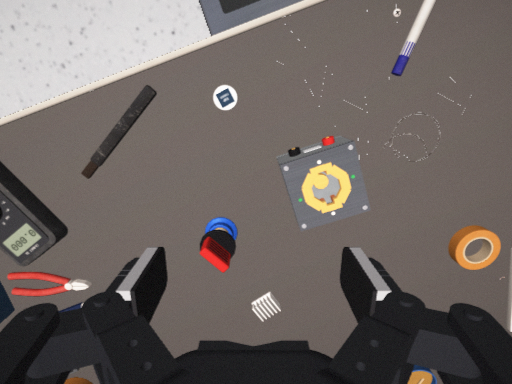

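The wrist view shows the tester's brass ring at about (326,187), the red wing top at (215,252) in its cup, the sink at (266,306) and the tin at (225,97). I'll zoom in for the dots and the wing edges.

```bash
python3 -c "
from h import *
i=cv2.imread('pics/w1.png')
a=cv2.resize(i[135:235,270:370],(400,400),interpolation=cv2.INTER_CUBIC);b=cv2.resize(i[205:285,180:260],(400,400),interpolation=cv2.INTER_CUBIC)
cv2.imwrite('pics/w1c.png',np.hstack([a,b]))"
```

```text
(no output)
```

View pics/w1c.png

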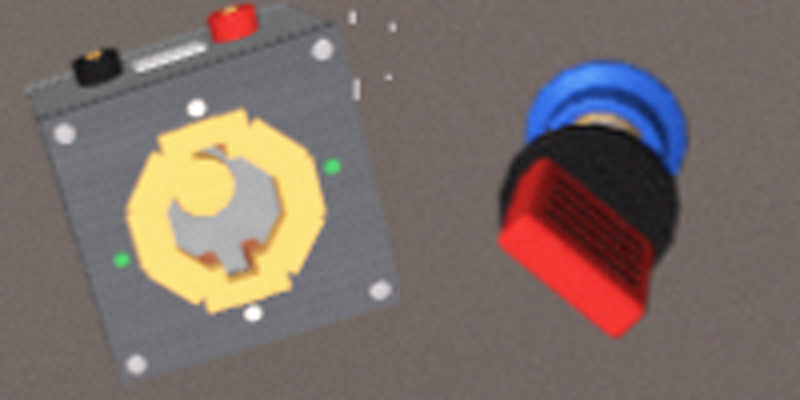

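Scaled: -0.035 m is -1.4.

Call:
{"api": "nudge_tcp", "payload": {"offsets": "0.085 -1.4 0 0 0 0 0\n0.085 -1.4 0 0 0 0 0\n0.085 0 0 0 0 0 0\n0.085 0 0 0 0 0 0"}}

```text
time: 2.2
position: [0.5168, -0.1606, 0.2383]
orientation: [0.163, 0.987, 0.0, -0.001]
force: [-0.3, 0.6, 0.1]
width: 0.0846
gripper_force: 0.0
```

```bash
python3 -c "
from h import *
d=wrist('w2')
for n in('w1','w2'):
    i=cv2.imread(f'pics/{n}.png')
    for k in('red','brass'):
        b=blob(i,k,(170,20,380,285));print(n,k,b[1:])"
```

```text
w1 red (array([215.03961965, 253.98573693]), np.int32(631))
w1 brass (array([325.62490566, 186.82264151]), np.int32(1325))
w2 red (array([210.57560976, 201.62601626]), np.int32(615))
w2 brass (array([327.81899872, 128.59114249]), np.int32(1558))
```

The crop shows white dots at about (319,162) and (333,213), green dots at (353,176) and (300,200), and the wing top face as a bright red rectangle. I'll extract these in both wrist views and triangulate.

Create m.py:
```python
from h import *
V=[dict(np.load(f"pics/{n}.npz")) for n in("w1","w2")]
P=[]
for d in V:
    i=d["img"];h=cv2.cvtColor(i,cv2.COLOR_BGR2HSV);p={}
    m,c,_=blob(i,'brass',(170,20,380,285))
    cs,_=cv2.findContours(m,cv2.RETR_EXTERNAL,cv2.CHAIN_APPROX_NONE);hu=cv2.convexHull(max(cs,key=len));M=cv2.moments(hu);e=(M['m10']/M['m00'],M['m01']/M['m00']);p['ring']=e
    x,y=map(int,e)
    def dots(mask,rr):
        n,l,st,c=cv2.connectedComponentsWithStats(mask.astype(np.uint8))
        return [c[k] for k in range(1,n) if rr[0]<np.hypot(*(c[k]-e))<rr[1] and 3<=st[k,4]<60]
    p['green']=dots((h[...,0]>50)&(h[...,0]<80)&(h[...,1]>110)&(h[...,2]>80),(18,40))
    p['white']=dots((h[...,2]>195)&(h[...,1]<45),(18,34))
    m,c,_=blob(i,'red',(170,20,280,285));v=h[...,2][m>0]
    t,_=cv2.threshold(v.reshape(-1,1),0,255,cv2.THRESH_OTSU);top=((m>0)&(h[...,2]>t)).astype(np.uint8)
    n,l,st,cc=cv2.connectedComponentsWithStats(top);k=1+np.argmax(st[1:,4])
    r=cv2.minAreaRect(np.argwhere(l==k)[:,::-1].astype(np.float32));p['box']=cv2.boxPoints(r);p['wing']=r[0];p['wc']=cc[k]
    print(t,r,cc[k],p['ring'],np.round(p['green'],1).tolist(),np.round(p['white'],1).tolist());P.append(p)
for k in('ring','wing','wc'): print(k,tri([ray(V[j],P[j][k]) for j in(0,1)]))
for j in(0,1):
    d=V[j];p=P[j]
    print('ring@60',plane(d,p['ring'],.06),'wing@85',plane(d,p['wing'],.085))
    b=np.array([plane(d,q,.085)[:2] for q in p['box']]);s=np.diff(np.vstack([b,b[:1]]),axis=0);L=np.hypot(*s.T);k=np.argmax(L);print('sides',L,'yaw',np.degrees(np.arctan2(s[k,1],s[k,0])))
    for c in('green','white'):
        q=np.array([plane(d,u,.06)[:2] for u in p[c]]);print(c,q.round(4).tolist(),q.mean(0), np.degrees(np.arctan2(*(q[1]-q[0])[::-1])) if len(q)==2 else '')
```

```bash
python3 m.py
```

```text
159.0 ((211.84048461914062, 256.86865234375), (37.07295608520508, 16.23716163635254), 55.40770721435547) [212.69009585 257.86261981] (325.99145775301764, 187.3614670380687) [[352.6, 176.1], [300.0, 199.5]] [[318.6, 161.6], [332.8, 212.8]]
161.0 ((209.50003051757812, 204.00001525878906), (34.64822769165039, 13.435027122497559), 45.0) [208.70958084 204.85928144] (328.3105140186916, 128.88566978193145) [[356.5, 116.5], [300.8, 142.3]] [[320.9, 100.0], [335.4, 157.6]]
ring (array([ 0.50301232, -0.06609382,  0.05976608]), [np.float64(0.0001913910269886403), np.float64(0.00019139102698867525)])
wing (array([ 0.53982336, -0.22502994,  0.07316893]), [np.float64(0.0011485381791135677), np.float64(0.0011485381791136616)])
wc (array([ 0.54023981, -0.22483191,  0.07518483]), [np.float64(0.00017212369627960048), np.float64(0.00017212369627969592)])
ring@60 [ 0.5030002  -0.06594335  0.06      ] wing@85 [ 0.53387947 -0.22229236  0.085     ]
sides [0.02041463 0.04732537 0.02117258 0.0478932 ] yaw -169.50824140654254
green [[0.4998, -0.0323], [0.5076, -0.1]] [ 0.50370406 -0.06611574] -83.39516620542773
white [[0.4696, -0.066], [0.5376, -0.0664]] [ 0.50359439 -0.06622105] -0.30012153276944853
ring@60 [ 0.50291159 -0.06632822  0.06      ] wing@85 [ 0.53682153 -0.2208656   0.085     ]
sides [0.01590484 0.03962336 0.0163393  0.04004117] yaw -157.03474419662737
green [[0.4998, -0.0328], [0.5075, -0.1003]] [ 0.50365125 -0.06655894] -83.55000725521033
white [[0.4697, -0.0662], [0.5377, -0.0668]] [ 0.50368434 -0.0664894 ] -0.5317803347312603
```

```bash
sed -i 's/^    t,_=cv2.threshold.*$/    t=215;top=((m>0)\&(h[...,2]>t)).astype(np.uint8);print(np.histogram(v,bins=range(60,261,20))[0])/' m.py; python3 m.py | grep -v -e ring -e green -e white
```

```text
[106 107  57  28  20  24  34  21  63 171]
215 ((213.40245056152344, 259.6219787597656), (30.45388412475586, 7.652514457702637), 38.65980911254883) [213.3787234  259.59148936] (325.99145775301764, 187.3614670380687) [[352.6, 176.1], [300.0, 199.5]] [[318.6, 161.6], [332.8, 212.8]]
[139  48  42  23  28  14  24  19  60 218]
215 ((208.72125244140625, 205.318603515625), (32.92523193359375, 8.56056022644043), 41.18592834472656) [208.70212766 205.20212766] (328.3105140186916, 128.88566978193145) [[356.5, 116.5], [300.8, 142.3]] [[320.9, 100.0], [335.4, 157.6]]
wing (array([ 0.53825646, -0.22226762,  0.08434429]), [np.float64(0.00019239703331793795), np.float64(0.00019239703331799243)])
wc (array([ 0.53798578, -0.22212409,  0.08480152]), [np.float64(0.0001854515352386775), np.float64(0.00018545153523868895)])
sides [0.01004588 0.03782754 0.01028632 0.03810077] yaw -152.1242005423654
sides [0.01021091 0.03763282 0.01045821 0.03789888] yaw -152.98801343692665
```

The wing is at (0.538, −0.222), top 0.085, yaw 27.4°. That matches a 4 mm floor plus 81 mm. The socket is at (0.5035, −0.0664, 0.060), yaw −0.4°. Joint 6 needs tool x at 207° for the grasp, so that the twist stays in range.

Scaled: -0.0257 m is -1.028, -0.02 m is -0.8, -0.1155 rad is -1.155.

Call:
{"api": "nudge_tcp", "payload": {"offsets": "0.085 -0.8 -1.028 0 0 0 0\n0.085 -0.8 -1.028 0 0 0 0\n0.085 0 0 0.6 0 0 -1.155\n0.085 0 0 0.6 0 0 -1.155\n0.085 0 0 0.6 0 0 -1.155\n0.085 0 0 0.6 0 0 -1.155\n0.085 0 0 0.6 0 0 -1.155\n0.085 0 0 0.6 0 0 -1.155\n0.085 0 0 0.4 0 0 -1.155\n0.085 0 0 0 0 0 0\n0.085 0 0 0 0 0 0"}}

```text
time: 3.17
position: [0.5373, -0.2225, 0.1399]
orientation: [-0.236, 0.972, -0.0, 0.0]
force: [-0.1, 0.2, 0.8]
width: 0.0852
gripper_force: 0.0
```

Create rel.py:
```python
from h import *
import sys
from plant import manip, snapshot
s=manip.get_state();R=Ro.from_quat(s["orientation"]).as_matrix()
g=np.array(eval(sys.argv[1]));print("tool step",(R.T@(g-s["position"])).round(4),"xyaw",np.degrees(np.arctan2(R[1,0],R[0,0])).round(2),"tilt",R[:,2].round(4),"j6",round(s["joint_pos"][5],3))
```

```bash
python3 rel.py '[.538,-.2222,.053]'; python3 -c "
from h import *
d=wrist('w3')
m,c,a=blob(d['img'],'red');h=cv2.cvtColor(d['img'],cv2.COLOR_BGR2HSV)
top=((m>0)&(h[...,2]>215)).astype(np.uint8);r=cv2.minAreaRect(np.argwhere(top)[:,::-1].astype(np.float32));print(a,r)
b=np.array([plane(d,q,.0848)[:2] for q in cv2.boxPoints(r)]);s=np.diff(np.vstack([b,b[:1]]),axis=0);print(b.mean(0),np.hypot(*s.T),np.degrees(np.arctan2(s[:,1],s[:,0])))"
```

```text
tool step [-0.0007 -0.0001  0.0869] xyaw -152.74 tilt [ 2.e-04 -1.e-04 -1.e+00] j6 -2.641
853 ((253.49996948242188, 200.49998474121094), (44.99999237060547, 12.999998092651367), 90.0)
[ 0.53832528 -0.22288751] [0.01006157 0.03763854 0.01054509 0.0376397 ] [ 117.30521982   27.68121117  -62.68807737 -153.05483207]
```

View pics/w3.png

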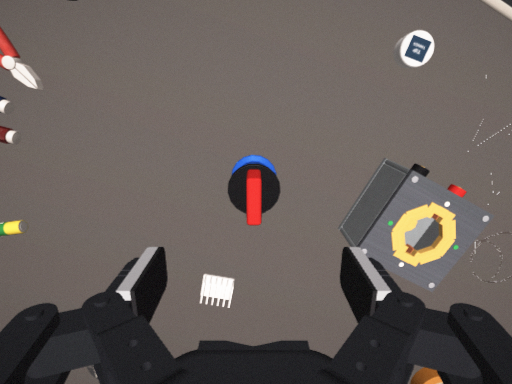

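The wing at (254,200) is vertical in the image, so the tool is aligned. The sink at (217,290) stays below the fingertips. Descend and grip.

Scaled: 0.029 m is 1.16.

Call:
{"api": "nudge_tcp", "payload": {"offsets": "0.085 0 0 1.16 0 0 0\n0.085 0 0 1.16 0 0 0\n0.085 0 0 1.16 0 0 0\n0.085 0 0 0 0 0 0\n0 0 0 0 0 0 0\n0 0 0 0 0 0 0\n0 0 0 0 0 0 0\n0 0 0 0 0 0 0\n0 0 0 0 0 0 0\n0 0 0 0 0 0 0\n0 0 0 0 0 0 0\n0 0 0 0 0 0 0", "clamp_n": 90}}

```text
time: 4.22
position: [0.5382, -0.2234, 0.0531]
orientation: [-0.237, 0.971, -0.001, 0.001]
force: [-0.4, 1.3, 6.4]
width: 0.008
gripper_force: 88.4
```

Scaled: -0.04 m is -1.6, -0.02 m is -0.8.

Call:
{"api": "nudge_tcp", "payload": {"offsets": "0 0 0 -0.8 0 0 0\n0 0 0 -1.6 0 0 0\n0 0 0 -1.6 0 0 0\n0 0 0 -0.8 0 0 0\n0 0 0 0 0 0 0\n0 0 0 0 0 0 0\n0 0 0 0 0 0 0"}}

```text
time: 4.8
position: [0.5371, -0.2228, 0.1705]
orientation: [-0.237, 0.972, 0.001, -0.001]
force: [0.1, -0.1, -1.0]
width: 0.008
gripper_force: 88.5
```

```bash
python3 rel.py '[.5035,-.0664,.145]'; python3 -c "
from h import *
d=wrist('w4')"
```

```text
tool step [-0.0423  0.1542  0.0258] xyaw -152.58 tilt [-0.0023  0.0016 -1.    ] j6 -2.644
```

View pics/w4.png

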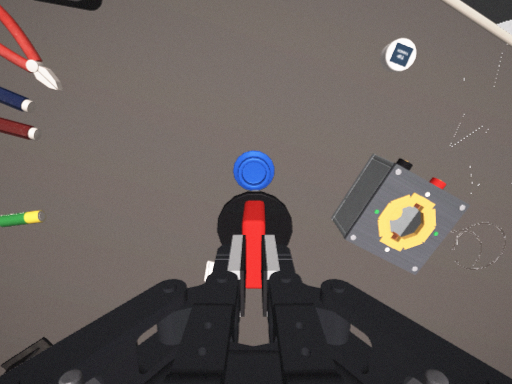

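It is lifted cleanly, with the wing held along tool x and the cup left empty at (254,172). Now carry it over the socket and turn it into line with the slots.

Scaled: 0.0308 m is 1.232, -0.0085 m is -0.34, 0.1213 rad is 1.213.

Call:
{"api": "nudge_tcp", "payload": {"offsets": "0 -0.34 1.232 0 0 0 0\n0 -0.34 1.232 0 0 0 0\n0 -0.34 1.232 0 0 0 0\n0 -0.34 1.232 0 0 0 0\n0 -0.34 1.232 0 0 0 0\n0 0 0 0 0 0 1.213\n0 0 0 0 0 0 1.213\n0 0 0 0 0 0 1.213\n0 0 0 0 0 0 1.213\n0 0 0 0 0 0 0\n0 0 0 0 0 0 0\n0 0 0 0 0 0 0"}}

```text
time: 5.85
position: [0.5042, -0.0668, 0.1714]
orientation: [0.002, 1.0, 0.0, -0.001]
force: [0.4, -0.3, -1.5]
width: 0.0077
gripper_force: 88.6
```

```bash
python3 rel.py '[.5035,-.0664,.125]'
```

Run:
```python
from h import *
from plant import manip, snapshot
d=wrist('w5')
S=snapshot("scene");T=snapshot("top")
a=d['img'][130:310,160:360];b=S['img'][150:260,210:330];
cv2.imwrite('pics/c5.png',np.hstack([cv2.resize(a,(400,360)),cv2.resize(b,(393,360),interpolation=cv2.INTER_CUBIC)]))
```

```text
tool step [0.0007 0.0004 0.0464] xyaw 179.82 tilt [-1.3e-03  4.0e-04 -1.0e+00] j6 -1.93
```

View pics/c5.png

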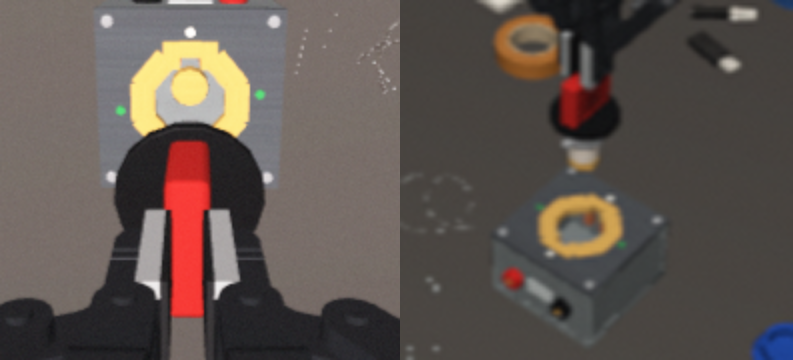

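The wing and socket are in line, with the white dots and ring centre on the wing's axis. I'll check the wing's offset in the hand and its yaw relative to the slots.

Run:
```python
from h import *
d=dict(np.load('pics/w5.npz'));i=d['img'];h=cv2.cvtColor(i,cv2.COLOR_BGR2HSV)
m,c,a=blob(i,'red',(200,180,310,310));top=((m>0)&(h[...,2]>215)).astype(np.uint8)
n,l,st,cc=cv2.connectedComponentsWithStats(top);k=1+np.argmax(st[1:,4]);print(st[k],cc[k])
z=d['T'][2,3]+.0319
x,y,w,hh,_=st[k]
P=[plane(d,(cc[k][0],v-.5),z) for v in(y,y+hh)];print(P,(P[0]+P[1])/2,np.linalg.norm(P[0]-P[1]))
rows=[y+4,y+hh-5];C=[plane(d,(np.mean(np.where(l[r]==k)[0]),r),z) for r in rows];v=C[0]-C[1];print('yaw',np.degrees(np.arctan2(v[1],v[0])))
g=dots=[]
for nm,f in(('green',(h[...,0]>50)&(h[...,0]<80)&(h[...,1]>110)&(h[...,2]>80)),('white',(h[...,2]>195)&(h[...,1]<45))):
    n,l,st,cc=cv2.connectedComponentsWithStats(f.astype(np.uint8))
    for k in range(1,n):
        if 3<=st[k,4]<60 and 200<cc[k][0]<300 and 135<cc[k][1]<230: print(nm,cc[k],plane(d,cc[k],.06))
```

```text
[ 243  220   21   68 1060] [253.26132075 251.2990566 ]
[array([ 0.48562483, -0.06778485,  0.20331713]), array([ 0.52482261, -0.06787938,  0.20331713])] [ 0.50522372 -0.06783211  0.20331713] 0.03919788856239811
yaw 179.84708800243646
green [289.5 177. ] [ 0.50007458 -0.03277107  0.06      ]
green [219.6875 184.875 ] [ 0.50779958 -0.10047672  0.06      ]
white [212.83333333 140.125     ] [ 0.46453972 -0.10532437  0.06      ]
white [296.80769231 140.46153846] [ 0.46504663 -0.02713067  0.06      ]
white [254.68 145.76] [ 0.46987384 -0.06637032  0.06      ]
white [254. 159.] [ 0.48240725 -0.06702803  0.06      ]
white [265. 167.] [ 0.4901691  -0.05652372  0.06      ]
white [269. 172.] [ 0.49507694 -0.05263515  0.06      ]
white [215.2 217.8] [ 0.54221818 -0.10621867  0.06      ]
white [293.375 218.25 ] [ 0.54290415 -0.0274411   0.06      ]
```

Scaled: 0.03 m is 1.2, 0.02 m is 0.8.

Call:
{"api": "nudge_tcp", "payload": {"offsets": "0 0.056 0.048 1.2 0 0 0\n0 0 0 1.2 0 0 0\n0 0 0 0.8 0 0 0\n0 0 0 0 0 0 0\n0 0 0 0 0 0 0\n0 0 0 0 0 0 0", "clamp_n": 110}}

```text
time: 6.5
position: [0.504, -0.066, 0.0935]
orientation: [0.003, 1.0, -0.0, 0.001]
force: [0.5, -0.2, -0.1]
width: 0.0064
gripper_force: 108.6
```

```bash
python3 rel.py '[.5027,-.0655,.080]'
```

```text
tool step [0.0013 0.0005 0.0135] xyaw 179.66 tilt [ 2.1e-03 -8.0e-04 -1.0e+00] j6 -1.926
```

Scaled: 0.007 m is 0.28, 0.004 m is 0.16.

Call:
{"api": "nudge_tcp", "payload": {"offsets": "0 0.032 0.012 0.28 0 0 0\n0 0 0 0.16 0 0 0\n0 0 0 0 0 0 0\n0 0 0 0 0 0 0"}}

```text
time: 6.83
position: [0.5023, -0.0654, 0.0812]
orientation: [0.003, 1.0, -0.0, -0.0]
force: [-0.5, 0.9, -1.6]
width: 0.0067
gripper_force: 108.6
```

```bash
python3 rel.py '[.5028,-.0656,.069]'
```

```text
tool step [-0.0005 -0.0002  0.0122] xyaw 179.63 tilt [-0. -0. -1.] j6 -1.925
```

Call:
{"api": "nudge_tcp", "payload": {"offsets": "0 0 0 0 0 0 0"}}

```text
time: 6.92
position: [0.5025, -0.0654, 0.0814]
orientation: [0.003, 1.0, -0.0, 0.0]
force: [-0.2, -0.2, -1.7]
width: 0.0067
gripper_force: 108.6
```

```bash
python3 rel.py '[.5028,-.0656,.069]'
```

```text
tool step [-0.0003 -0.0002  0.0124] xyaw 179.63 tilt [ 4.e-04 -2.e-04 -1.e+00] j6 -1.925
```

No contact force with the pins already about 2.7 mm into the slots. Press down.

Scaled: 0.004 m is 0.16.

Call:
{"api": "nudge_tcp", "payload": {"offsets": "0 0 0 0.16 0 0 0\n0 0 0 0.16 0 0 0\n0 0 0 0.16 0 0 0\n0 0 0 0 0 0 0\n0 0 0 0 0 0 0\n0 0 0 0 0 0 0"}}

```text
time: 7.42
position: [0.503, -0.0656, 0.0698]
orientation: [0.003, 1.0, -0.0, 0.001]
force: [-0.6, 0.7, 8.0]
width: 0.0067
gripper_force: 110.0
```

```bash
python3 rel.py '[.5028,-.0656,.069]'
```

```text
tool step [ 0.0003 -0.      0.0008] xyaw 179.63 tilt [ 2.e-03 -6.e-04 -1.e+00] j6 -1.925
```

Scaled: 0.002 m is 0.08.

Call:
{"api": "nudge_tcp", "payload": {"offsets": "0 0 0 0.08 0 0 0\n0 0 0 0 0 0 0\n0 0 0 0 0 0 0\n0 0 0 0 0 0 0"}}

```text
time: 7.75
position: [0.5033, -0.0653, 0.0691]
orientation: [0.003, 1.0, -0.0, 0.001]
force: [-3.8, 4.5, 21.1]
width: 0.0068
gripper_force: 112.1
```

```bash
python3 rel.py '[.5028,-.0656,.069]'
```

```text
tool step [ 0.0005 -0.0003  0.0001] xyaw 179.63 tilt [ 3.e-03 -5.e-04 -1.e+00] j6 -1.925
```

Flange is on the rim: 21 N, at the expected height. Twist.

Call:
{"api": "nudge_tcp", "payload": {"offsets": "0 0 0 0 0 0 1\n0 0 0 0 0 0 1\n0 0 0 0 0 0 1\n0 0 0 0 0 0 1\n0 0 0 0 0 0 1\n0 0 0 0 0 0 1\n0 0 0 0 0 0 1\n0 0 0 0 0 0 1\n0 0 0 0 0 0 1\n0 0 0 0 0 0 1\n0 0 0 0 0 0 0\n0 0 0 0 0 0 0"}}

```text
time: 8.75
position: [0.5051, -0.0654, 0.0694]
orientation: [0.482, 0.876, 0.001, 0.004]
force: [4.4, 5.3, 17.2]
width: 0.0069
gripper_force: 111.5
```

```bash
python3 rel.py '[.5028,-.0656,.069]'; python3 -c "
from plant import manip, snapshot;print(manip.get_state()['ft_torque'])"
```

```text
tool step [ 0.0011 -0.0021  0.0004] xyaw 122.32 tilt [ 0.0075 -0.001  -1.    ] j6 -0.925
[ 0.97316552 -0.69879355  0.20264088]
```

Scaled: 0.0003 m is 0.012, -0.0008 m is -0.032, 0.1 rad is 1.

Call:
{"api": "nudge_tcp", "payload": {"offsets": "0 0.012 -0.032 0 0 0 1\n0 0 0 0 0 0 1\n0 0 0 0 0 0 1\n0 0 0 0 0 0 1\n0 0 0 0 0 0 0\n0 0 0 0 0 0 0"}}

```text
time: 9.25
position: [0.5046, -0.0657, 0.0696]
orientation: [0.647, 0.763, 0.002, 0.004]
force: [5.2, 5.0, 17.4]
width: 0.0069
gripper_force: 111.7
```

```bash
python3 rel.py '[.504,-.0651,.069]'; python3 -c "
from plant import manip, snapshot;print(manip.get_state()['ft_torque'])"
```

```text
tool step [ 0.0007 -0.0005  0.0006] xyaw 99.41 tilt [ 0.0086 -0.0014 -1.    ] j6 -0.526
[ 0.91400267 -0.95194445  0.29899118]
```

Scaled: 0.06 rad is 0.6.

Call:
{"api": "nudge_tcp", "payload": {"offsets": "0 0 0 0 0 0 0.6\n0 0 0 0 0 0 0.4\n0 0 0 0 0 0 0\n0 0 0 0 0 0 0\n0 0 0 0 0 0 0"}}

```text
time: 9.67
position: [0.5046, -0.0658, 0.0696]
orientation: [0.684, 0.73, 0.002, 0.004]
force: [5.5, 4.4, 18.0]
width: 0.0067
gripper_force: 112.0
```

```bash
python3 rel.py '[.504,-.0651,.069]'
```

Run:
```python
from h import *
from plant import manip, snapshot;print(manip.get_state()['ft_torque'])
d=wrist('w6');S=snapshot("scene")
cv2.imwrite('pics/c6.png',np.hstack([cv2.resize(d['img'][130:310,160:360],(400,360)),cv2.resize(S['img'][150:260,210:330],(393,360),interpolation=cv2.INTER_CUBIC)]))
```

```text
tool step [ 0.0007 -0.0006  0.0006] xyaw 93.72 tilt [ 0.0085 -0.0016 -1.    ] j6 -0.427
[ 0.82974205 -0.9429355   0.39450638]
```

View pics/c6.png

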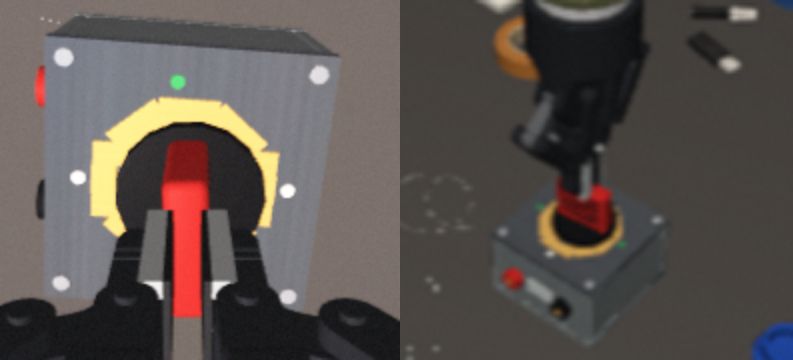

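The flange sits on the rim, the wing points at the green dot (178,82), and torque has risen to 0.39 N m, which suggests the stop. I'll check the wing's actual yaw, centre and height numerically.

Run:
```python
from h import *
for n in('w5','w6'):
    d=dict(np.load(f'pics/{n}.npz'));i=d['img'];h=cv2.cvtColor(i,cv2.COLOR_BGR2HSV)
    m,c,a=blob(i,'red',(200,180,310,310));top=((m>0)&(h[...,2]>215)).astype(np.uint8)
    k_,l,st,cc=cv2.connectedComponentsWithStats(top);k=1+np.argmax(st[1:,4]);x,y,w,hh,_=st[k];z=d['T'][2,3]+.0319
    P=[plane(d,(np.mean(np.where(l[r]==k)[0]),r),z) for r in range(y+3,y+hh-3)]
    vx,vy,_,_=cv2.fitLine(np.array(P)[:,:2].astype(np.float32),cv2.DIST_L2,0,.01,.01).ravel()
    E=[plane(d,(cc[k][0],v-.5),z) for v in(y,y+hh)]
    print(n,'wing yaw',np.degrees(np.arctan2(vy,vx)),'centre',(E[0]+E[1])/2)
```

```text
w5 wing yaw 0.12981135 centre [ 0.50522372 -0.06783211  0.20331713]
w6 wing yaw -85.29768 centre [ 0.50454052 -0.06792557  0.10147838]
```

Wing has turned 1.48 rad (the stop, with play, is 1.43), it is within 2 mm of centre, and the carrier is about 20.5 mm up with about 18 N of push. Hand in.

Call:
{"api": "nudge_tcp", "payload": {"offsets": "0 0 0 0 0 0 0\n0 0 0 0 0 0 0"}}

```text
time: 9.93
position: [0.5046, -0.0658, 0.0696]
orientation: [0.684, 0.73, 0.002, 0.004]
force: [4.9, 4.0, 16.3]
width: 0.0065
gripper_force: 112.0
```

```bash
python3 -c "
from plant import manip, snapshot;print(manip.sign_off())"
```

```text
the job is handed in; nothing more can be done
None
```

The red-winged carrier is in the tester's socket, still gripped, pressed down to the rim and turned clockwise to the stop; I handed the job in at 9.9 s, and sign-off returned no verdict.

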